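# Hang the pail by its bail

### The job

Take the little green pail out of the wooden crate by its rim, stand it upright on the free worktop and let go of it. There, swing its folded wire handle up until it stands upright, then carry the pail by that handle and hang it on the hook of the stand, level and still. Do not drop or tip the pail, and leave the bottle, the jars and the mug alone.

Things in the scene. Friction and masses are not known exactly. Their poses are not given: they have to be found in the camera images.
- pail: green open pail, 0.17 to 0.33 kg. Origin: centre of underside; z up its axis; y along the handle's pivots, at (0,+-55,85) mm; handle folded to its -x. 95 mm high, outer radius 37 at the foot, 46 at the top, hollow, wall 4; round steel rim 8 mm thick, centre line radius 45 at height 91 (outer radius 49). Pinch the rim at its +x side, a finger inside, one outside.
- bail_bar (a point): middle of the handle's cross bar. Handle: dark wire U, 8 mm thick, 64 mm arms at y=+-55 mm from the pivots, cross bar parallel to the pail's y, straight for 82 mm. Folded, the bar lies 64 mm to -x of the pail's axis, 85 mm above its underside, 11 mm clear of the rim; upright, 149 mm above the underside.
- bail (a joint): angle of the handle: 0 folded level to the pail's -x, 1.571 upright, end stop at 2.4. Its stiff pivots hold it at any angle; about 0.3 N at the bar moves it.
- crate: fixed open box of light wood, 186 (x) x 152 (y) x 100 mm high, walls and floor 8 mm. Origin: centre of its underside. The pail stands in it with the folded handle close to its -x wall, where no finger gets under the bar; about 45 mm are free between rim and +x wall.
- stand: fixed hanger stand. Origin on the worktop below the hook's seat. Wood foot from -53 to +117 mm in x, 130 wide, 12 high; 12 mm post at x=+88 mm; from its top an 8 mm steel arm runs to -x (axis 198 mm high), dips to the seat and turns up in a tip at x=-24 mm, top 210 mm high. Nothing is higher than 210 mm.
- hook_seat (a point): where the centre of the handle's bar rests when hung in the hook: 198 mm above the worktop; the dip is 18 mm long in x. Axes as the stand's: the arm runs along x, the tip points to -x.
- squeeze_bottle: yellow squeeze bottle with white cap, 49x80x186 mm, to be left alone; origin under its centre
- jar: glass jar with red contents, 69 mm across, 99 mm high, to be left alone; origin under its centre
- shaker: spice jar with black cap, 41 mm across, 105 mm high, to be left alone; origin under its centre
- mug: white mug with blue stripes, 84x118x101 mm, to be left alone; origin under its middle

How it is judged (in metres and radians):
On the way, in this order (a step that is already met when the one before it is completed fails the run):
1. the pail stands upright on the worktop, out of the crate, let go (height (world z) of pail below 0.006 m and horizontal distance between pail and crate above 0.12 m and angle between pail's own z axis and vertical below 0.1 rad and contact force between pail and the fingers below 0.05 N and linear speed of pail below 0.03 m/s), for 0.2 s.
2. the handle is upright (within 0.4 rad) while the pail stands on the worktop (value of joint bail between 1.17 and 1.97 rad and height (world z) of pail below 0.006 m and angle between pail's own z axis and vertical below 0.1 rad), for 0.2 s.
3. the pail hangs from the hook by its handle (distance between bail_bar and hook_seat below 0.025 m and height (world z) of pail above 0.03 m and contact force between pail and stand above 0.8 N), for 0.2 s.
At the end, for the whole second after the job is handed in: the pail hangs from the hook: the middle of the handle's bar within 25 mm of the hook's seat, bearing on the hook, the pail's underside more than 30 mm above the worktop, tilted less than 0.35 rad, at rest (under 0.05 m/s) (all of step 3 and angle between pail's own z axis and vertical below 0.35 rad and linear speed of pail below 0.05 m/s); the robot touches nothing.
It fails at once if the pail is tipped (more than 0.8 rad) (angle between pail's own z axis and vertical above 0.8 rad).
It fails at once if the pail is dropped or flung (faster than 0.9 m/s) (linear speed of pail above 0.9 m/s).
It fails at once if a bystander is shifted by more than 40 mm or tipped (distance of any of squeeze_bottle, jar, shaker, mug from where it was at the start of the episode above 0.04 m or angle between any of squeeze_bottle, jar, shaker, mug's own z axis and vertical above 0.5 rad).
It also fails if it takes over 70 s, if anything falls off the work surface, if the arm or the gripper's body presses on something with over 40 N, if the wrist force passes 120 N, or if a joint passes its speed limit or range.

### The arm

A 6-joint arm with a two-finger parallel gripper is mounted at the origin on a cart in front of the work surface, level with it; the furniture and walls round the work are solid. World frame = base frame: x ahead of the robot, y to its left, z up, the work surface at z = 0. Lengths are in mm, angles in degrees, forces in N, time in s.
With the tool pointing down it reaches from about 150 to 775 mm from the base axis. Payload 6.1 kg.
Tool frame: the origin (TCP) lies at the very end of the fingers, on their centre line; the grasp point (between the pads) lies 19 mm behind it; z points along the fingers, y is the line along which they close (so a half turn about z gives the same grasp; the last joint's range is limited). The gripper opens to 85 mm and grips with 20 to 120 N. Pads are 22 mm wide; open, the fingers measure 114 mm over their backs; the gripper's body (76 mm by 85 mm) begins 54 mm behind the grasp point. The pads swing forward as they close: fully open they stand 13 mm farther back than shut.
Start: joints at [66.349, 7.208, -2.269, 80.523, 0, 90], TCP at [210.609, 480.887, 231.295] pointing down, gripper open.
Joint ranges: [-155.77, 155.77], [-54.66, 111.73], [-72.52, 77.12], [-102.08, 115.82], [-83.92, 84.16], [-180, 180]. Speed limits (degrees/s): [136.94, 136.94, 172.46, 180, 180, 180].

### API

Orientations are given as [roll, pitch, yaw] about the fixed x, y, z axes, in that order (R = Rz(yaw) Ry(pitch) Rx(roll)).
In Python, from cell import r, cams gives the robot as it stands.
- The arm moves only by the tool servo_tool, never from a script. Its argument "moves" is a list of rows, each a list of 5 numbers: the gripper command: -1 is fully open, 1 is shut, values between are in proportion, then the shift along the tool's x, y, z in m, then the turn about the tool's z in rad. A call has 1 to 10 rows; each row shifts and turns the commanded pose from where the row before left it, along the tool's axes as they then stand; what a row does not reach is not made up. A row lasts 1/8 s, in which the tool goes at most 62.5 mm and 10.7 degrees, less where a joint would pass 70% of its speed; a pose out of reach is approached as far as the arm can. A call is refused whole if a number of a shift passes 0.0625 or a number of a turn 0.188, either way. A call with a gripper value outside its range is refused whole. The fingers move at their own pace and stop on an object; the grip force is fixed at half the most. Time passes only in rows, so rows that do not move let the fingers close. It gives the time, the measured TCP pose, the force, the opening and the grip force at its end, in the units of the state.
- r.read_state(): the state, without advancing time (a new reading comes with each control period).
- cams.snapshot(name): name is "scene" or "top"; returns (picture, depth): 420x560x3 uint8, red, green, blue; 420x560 float32, mm along the optical axis (not along the pixel's ray), 0 where there is no reading.
- cams.camera_params(name): a dict with "camera_matrix" (3x3 intrinsics, pixels), "k1" (the pictures are not rectified: a ray, as slopes to the right and down, at radius r is drawn at 1 + k1 r^2 times it, then the intrinsics apply), "eye" and "rotation" of the camera in the world. Camera axes: x right, y down, z forward; pixel columns grow to the right and rows downward; lengths in mm; the calibration is good to about 2 mm. A picture is of the moment at which its call begins. camera_params takes no time and is no camera call.
- r.close_job(): hands the job in; it is judged then, once.
The state is a dict: "time": time; "joint_positions": joint angles; "dq": joint speeds; "joint_torque": joint torques, N m; "tool_pos": TCP position; "tcp_rot": TCP orientation; "ft_force": force on the tool from outside, world axes, zero at the start; "wrist_torque": the same for the moment, N m; "opening": finger opening in mm; "grasp_force": force on a finger pad.
Only numpy, scipy, OpenCV 4.12 (cv2) and the standard library are available. Lean on these libraries where they do the work, as an engineer would, in place of code of your own. Each camera call takes 0.05 s, during which the arm holds its last target. There are 200 camera calls.

## Working session

There is one attempt and no reset: what is moved stays moved. The work goes in short steps, Python scripts to look and compute and a tool call to move; the robot and the scene stay as the last step left them, time stands still between calls to the robot, and variables do not carry over. Pictures are saved under pics/ and viewed, at most 13 in all, crops included, and the job is handed in when it is done.

Besides the shell and the picture viewer there is one more tool, called after "Call:" as name(argument=value, ...), one argument or row to a line, values as JSON. servo_tool: Moves the arm, as the interface text tells. Its arguments: {"type":"object","properties":{"moves":{"type":"array","items":{"type":"array","items":{"type":"number"}}}},"required":["moves"]}

```bash
mkdir -p pics; python3 - <<'E'
from cell import r,cams
import cv2,numpy as np
for n in("scene","top"):
    p,d=cams.snapshot(n); cv2.imwrite(f"pics/{n}0.png",p[...,::-1]); np.save(f"pics/{n}0.npy",d)
    c=cams.camera_params(n); print(n,{k:np.round(v,4).tolist() for k,v in c.items()})
s=r.read_state(); print(s)
E
```

```text
scene {'camera_matrix': [[415.9352, 0.0, 284.1412], [0.0, 415.9352, 210.7321], [0.0, 0.0, 1.0]], 'k1': -0.0086, 'eye': [-16.4543, -587.5751, 825.8006], 'rotation': [-132.7387, -0.4229, -45.1808]}
top {'camera_matrix': [[541.2177, 0.0, 278.9296], [0.0, 541.2177, 214.6752], [0.0, 0.0, 1.0]], 'k1': -0.1738, 'eye': [386.3994, -81.0976, 1422.37], 'rotation': [-173.6624, 0.9235, -88.4342]}
{'time': 0.1, 'joint_positions': array([ 6.63491163e+01,  7.23968338e+00, -2.31914324e+00,  8.05227174e+01,
       -8.22744918e-04,  9.00008647e+01]), 'dq': array([ 0.05273129, -0.08596159,  0.18141497, -0.07111948, -0.12806737,
        0.09198618]), 'joint_torque': array([ 1.39492761e-05, -4.36907959e+01,  3.53602016e+01,  1.37973748e-02,
        3.74186229e-07,  5.71108259e-06]), 'tool_pos': array([210.47528706, 480.58446731, 230.60099559]), 'tcp_rot': array([-1.79918456e+02,  8.23974772e-04,  1.56348253e+02]), 'ft_force': array([-0.80766918,  0.36846607,  0.12842282]), 'wrist_torque': array([0.03782892, 0.00070661, 0.03819186]), 'grasp_force': 0.0, 'opening': 85.2977588659784}
```

View pics/scene0.png

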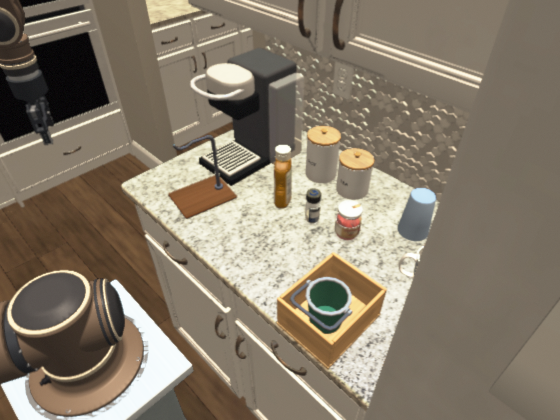

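View pics/top0.png

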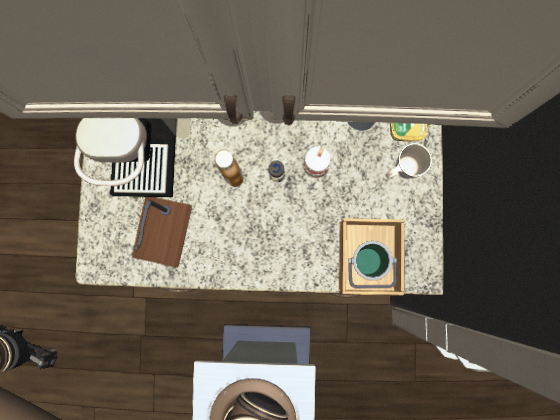

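The scene view shows the pail in the crate near (328,300), the stand at (205,180) and its hook near (185,145). The top view shows the pail at (372,260) with its handle folded toward the robot, bar near row 288. The stand's hook is near (150,208).

```bash
cat > h.py <<'E'
import numpy as np,cv2
from scipy.spatial.transform import Rotation as Ro
from cell import r,cams
def cloud(n,d,p=None):
    c=cams.camera_params(n);K=np.array(c["camera_matrix"]);k=float(c["k1"])
    v,u=np.mgrid[:d.shape[0],:d.shape[1]]
    uv=np.stack([u,v],-1).reshape(-1,1,2).astype(np.float64)
    s=cv2.undistortPoints(uv,K,np.array([k,0,0,0,0.]))[:,0]
    P=np.c_[s,np.ones(len(s))]*d.reshape(-1,1)
    R=Ro.from_euler("xyz",c["rotation"],degrees=True).as_matrix()
    W=P@R.T+np.array(c["eye"])
    W[d.ravel()==0]=np.nan
    return W.reshape(d.shape+(3,))
def proj(n,X):
    c=cams.camera_params(n);R=Ro.from_euler("xyz",c["rotation"],degrees=True).as_matrix()
    q=(np.atleast_2d(X)-c["eye"])@R
    return cv2.projectPoints(q,np.zeros(3),np.zeros(3),np.array(c["camera_matrix"]),np.array([float(c["k1"]),0,0,0,0.]))[0][:,0]
def heightmap(W,P,x0,x1,y0,y1,z0,z1):
    m=(W[...,0]>x0)&(W[...,0]<x1)&(W[...,1]>y0)&(W[...,1]<y1)&(W[...,2]>z0)&(W[...,2]<z1)
    return W[m],P[m]
E
python3 - <<'E'
from h import *
for n in("scene","top"):
    p=cv2.imread(f"pics/{n}0.png");d=np.load(f"pics/{n}0.npy");W=cloud(n,d)
    v,u={"scene":(240,260),"top":(200,280)}[n]; print(n,"table",W[v,u].round(1))
    # bird's eye render: colour, 1px=1.5mm,  rows=-x, cols=-y ; z 0..260
    S=1.5; im=np.zeros((360,680,3),np.uint8); zb=np.full((360,680),-1e9)
    m=np.isfinite(W).all(-1)&(W[...,2]<260)&(W[...,2]>-30)
    w=W[m];c=p[m];i=((680-w[:,0])/S).astype(int);j=((560-w[:,1])/S).astype(int)
    o=np.argsort(w[:,2]);ok=(i>=0)&(i<359)&(j>=0)&(j<679);o=o[ok[o]]
    for a in(0,1):
        for b in(0,1): im[i[o]+a,j[o]+b]=c[o]
    # clusters above table
    mm=(m&(W[...,2]>25)&(W[...,0]<620)).astype(np.uint8)
    N,L,st,ce=cv2.connectedComponentsWithStats(mm)
    for k in range(1,N):
        if st[k,4]>60:
            w=W[L==k]; print(k,st[k,:5],"min",w.min(0).round(),"max",w.max(0).round())
E
```

```text
scene table [492.9   2.7  -1.4]
1 [ 23  22  13  19 107] min [ 582. 1796.   28.] max [ 620. 1893.   93.]
3 [173 135  68  51 750] min [432. 228.  25.] max [620. 396. 211.]
5 [274 168   8  36 158] min [612.  49.  25.] max [620.  78. 142.]
9 [ 277  252  111  112 6316] min [ 340. -369.   25.] max [ 529. -215.  107.]
10 [    0   270   125   122 12169] min [-130.  -93.   25.] max [104.  82. 236.]
top table [583.1 -55.6  -0.8]
1 [ 453  174   41  196 5772] min [ 188. -540.   25.] max [ 620. -511.  260.]
3 [110 181  62  15 735] min [582. 231.  25.] max [620. 398.  50.]
6 [134 199  33  51 282] min [434. 239.  26.] max [553. 271. 211.]
8 [ 339  218   65   77 2592] min [ 343. -365.   25.] max [ 530. -212.  109.]
12 [ 224  392   64   28 1331] min [ 18. -89.  25.] max [108.  72. 222.]
```

```bash
python3 - <<'E'
from h import *
from scipy.optimize import least_squares
for n in("scene","top"):
    p=cv2.imread(f"pics/{n}0.png");d=np.load(f"pics/{n}0.npy");W=cloud(n,d)
    hsv=cv2.cvtColor(p,cv2.COLOR_BGR2HSV)
    X,Y,Z=W[...,0],W[...,1],W[...,2]
    box=(X>335)&(X<535)&(Y>-375)&(Y<-205)
    # crate top
    m=box&(Z>94)&(Z<112)&(hsv[...,1]>100)&(hsv[...,0]<25)
    pts=W[m];re=cv2.minAreaRect(pts[:,:2].astype(np.float32));print(n,"crate",re,np.median(pts[:,2]))
    # grey pts: rim + handle
    m=box&(Z>75)&(Z<112)&(hsv[...,1]<75);pts=W[m]
    c=np.array([430,-290.]);
    f=lambda q,P:np.hypot(P[:,0]-q[0],P[:,1]-q[1])-45
    q=c
    for it in range(5):
        dd=abs(f(q,pts)); s=pts[dd<(25,15,10,8,7)[it]]
        q=least_squares(f,q,args=(s,),loss="soft_l1",f_scale=2).x
    print(" rim",q.round(1),len(s),"z med/max",np.median(s[:,2]),s[:,2].max())
    h=pts[np.hypot(*(pts[:,:2]-q).T)>54]; h=h[(h[:,2]<100)]
    print(" handle n",len(h),h.min(0).round(),h.max(0).round())
    b=h[h[:,0]<q[0]-40]
    if len(b)>5:
        v=cv2.fitLine(b[:,:2].astype(np.float32),cv2.DIST_HUBER,0,.01,.01).ravel();print(" bar",v.round(3),b[:,2].mean(), 'mean',b.mean(0).round(1))
    # stand
    box=(X>400)&(X<640)&(Y>200)&(Y<400)
    m=box&(Z>6)&(Z<22)&(hsv[...,0]<25)&(hsv[...,1]>60)&(p[...,2]>40)
    N,L,st,ce=cv2.connectedComponentsWithStats(m.astype(np.uint8));k=1+st[1:,4].argmax();pts=W[L==k]
    print(" foot",cv2.minAreaRect(pts[:,:2].astype(np.float32)),len(pts),np.median(pts[:,2]))
    for a,b_ in((175,190),(190,200),(200,214)):
        m=box&(Z>a)&(Z<b_)&(X<560);s=W[m];print(" hook",a,len(s),s.min(0).round(),s.max(0).round())
    m=box&(Z>180)&(Z<214)&(X<560);s=W[m]
    v=cv2.fitLine(s[:,:2].astype(np.float32),cv2.DIST_HUBER,0,.01,.01).ravel();print(" arm line",v.round(3),np.degrees(np.arctan2(v[1],v[0])))
    t=(s[:,:2]-v[2:])@v[:2]; print(np.c_[s,t][np.argsort(t)][::max(1,len(s)//25)].round(0).tolist())
E
```

```text
scene crate ((432.5980529785156, -292.9870300292969), (185.27291870117188, 150.7014617919922), 0.4357714056968689) 99.36296347861202
 rim [ 423.4 -289.8] 606 z med/max 101.98548352265527 107.14623463652163
 handle n 157 [ 353. -368.   75.] [ 529. -215.  100.]
 bar [ 1.04000e-01  9.95000e-01  3.63085e+02 -2.94702e+02] 97.9311227932016 mean [ 365.  -286.6   97.9]
 foot ((492.64117431640625, 254.30154418945312), (131.90333557128906, 174.78514099121094), 80.0124282836914) 1383 12.818410898786055
 hook 175 22 [454. 238. 177.] [551. 260. 190.]
 hook 190 82 [438. 238. 190.] [547. 266. 200.]
 hook 200 59 [432. 240. 200.] [542. 267. 211.]
 arm line [ 9.80000e-01 -2.01000e-01  4.91843e+02  2.52194e+02] -11.568065
[[432.0, 263.0, 207.0, -61.0], [435.0, 260.0, 204.0, -57.0], [438.0, 260.0, 203.0, -54.0], [444.0, 262.0, 193.0, -49.0], [448.0, 258.0, 193.0, -45.0], [454.0, 260.0, 189.0, -38.0], [460.0, 261.0, 195.0, -33.0], [464.0, 259.0, 194.0, -28.0], [470.0, 259.0, 192.0, -23.0], [474.0, 257.0, 200.0, -19.0], [479.0, 256.0, 198.0, -13.0], [483.0, 251.0, 202.0, -9.0], [489.0, 254.0, 204.0, -3.0]
[... 1146 characters left out ...]
43.0, 267.0, 205.0, -52.0], [448.0, 266.0, 194.0, -47.0], [453.0, 265.0, 190.0, -42.0], [457.0, 264.0, 194.0, -37.0], [462.0, 260.0, 191.0, -32.0], [467.0, 261.0, 191.0, -27.0], [474.0, 263.0, 192.0, -21.0], [478.0, 259.0, 201.0, -16.0], [483.0, 259.0, 200.0, -12.0], [487.0, 255.0, 206.0, -7.0], [493.0, 254.0, 195.0, -1.0], [497.0, 253.0, 200.0, 3.0], [503.0, 257.0, 203.0, 9.0], [508.0, 255.0, 203.0, 14.0], [513.0, 253.0, 200.0, 19.0], [518.0, 252.0, 199.0, 24.0], [523.0, 248.0, 195.0, 30.0], [528.0, 250.0, 206.0, 35.0], [531.0, 244.0, 202.0, 39.0], [535.0, 244.0, 196.0, 42.0], [539.0, 245.0, 200.0, 46.0], [541.0, 241.0, 199.0, 49.0], [545.0, 241.0, 191.0, 53.0], [548.0, 242.0, 180.0, 56.0]]
```

```bash
cat >> h.py <<'E'
def plan(x,y,z,yaw,turn_dir=None):
    """offset from the present pose, in the tool's axes as they stand now, and the turn (rad)"""
    s=r.read_state();p=s["tool_pos"];ps=np.radians(s["tcp_rot"][2]);d=np.array([x,y,z])-p
    t=-(np.radians(yaw)-ps);t=(t+np.pi)%(2*np.pi)-np.pi
    mm=[d[0]*np.cos(ps)+d[1]*np.sin(ps),d[0]*np.sin(ps)-d[1]*np.cos(ps),-d[2]]
    print("pose",p.round(1),s["tcp_rot"].round(1),"| tool shift m",np.round(np.array(mm)/1e3,4),"turn",round(t,3),"dist",np.linalg.norm(d).round(0),"j6",s["joint_positions"][5].round(0))
E
python3 -c "
from h import *
plan(470,-288,240,90)"
```

```text
pose [210.5 480.6 230.6] [-179.9    0.   156.3] | tool shift m [-0.5461 -0.5999 -0.0094] turn 1.158 dist 811.0 j6 90.0
```

Call:
servo_tool(
  moves=[
    [0, 0, 0, -0.02, 0.166],
    [0, 0, 0, 0, 0.166],
    [0, 0, 0, 0, 0.166],
    [0, 0, 0, 0, 0.166],
    [0, 0, 0, 0, 0.166],
    [0, 0, 0, 0, 0.166],
    [0, 0, 0, 0, 0.162],
  ],
)

```text
time: 0.98
tool_pos: [210.5, 480.7, 250.8]
tcp_rot: [-180.0, 0.1, 89.7]
ft_force: [-0.2, -0.3, 0.7]
opening: 42.8
grasp_force: 0.0
```

Call:
servo_tool(
  moves=[
    [0, -0.048, 0.0162, 0, 0],
    [0, -0.048, 0.0162, 0, 0],
    [0, -0.048, 0.0162, 0, 0],
    [0, -0.048, 0.0162, 0, 0],
    [0, -0.048, 0.0162, 0, 0],
    [0, -0.048, 0.0162, 0, 0],
    [0, -0.048, 0.0162, 0, 0],
    [0, -0.048, 0.0162, 0, 0],
    [0, -0.048, 0.0162, 0, 0],
    [0, -0.048, 0.0162, 0, 0],
  ],
)

```text
time: 2.22
tool_pos: [372.6, -0.8, 251.2]
tcp_rot: [180.0, -0.0, 90.0]
ft_force: [1.0, 0.3, 0.3]
opening: 42.5
grasp_force: 0.0
```

Call:
servo_tool(
  moves=[
    [0, -0.048, 0.0162, 0, 0],
    [0, -0.048, 0.0162, 0, 0],
    [0, -0.048, 0.0162, 0, 0],
    [0, -0.048, 0.0162, 0, 0],
    [0, -0.048, 0.0162, 0, 0],
    [0, -0.048, 0.0162, 0, 0],
    [0, 0, 0, 0, 0],
  ],
)

```text
time: 3.1
tool_pos: [470.1, -289.7, 249.4]
tcp_rot: [-179.9, -0.1, 89.8]
ft_force: [-0.6, 0.3, -0.4]
opening: 42.7
grasp_force: 0.0
```

```bash
python3 - <<'E'
from h import *
plan(470,-288,80,90)
o=[]
for n in("scene","top"):
    p,d=cams.snapshot(n);W=cloud(n,d);np.savez(f"pics/{n}1.npz",p=p,d=d)
    u,v=proj(n,[460,-288,120])[0].astype(int)
    o.append(cv2.resize(p[max(v-70,0):v+70,max(u-70,0):u+70,::-1],(400,400),interpolation=2))
cv2.imwrite("pics/a1.png",np.hstack(o))
E
```

```text
pose [ 470.1 -289.7  249.4] [-1.799e+02 -1.000e-01  8.980e+01] | tool shift m [ 1.700e-03 -1.000e-04  1.694e-01] turn -0.003 dist 169.0 j6 59.0
```

View pics/a1.png

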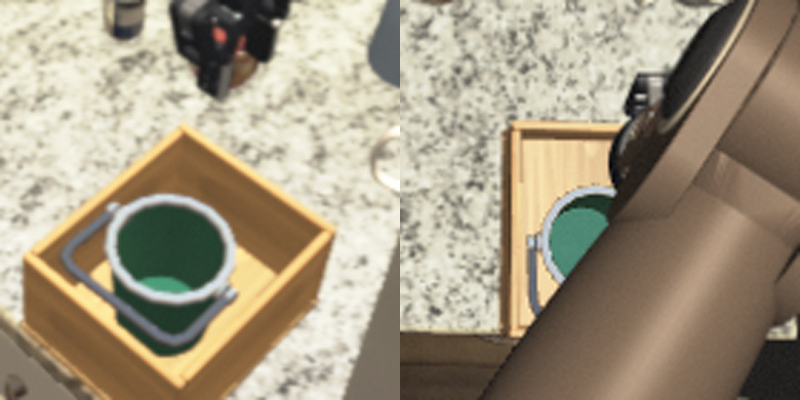

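Left crop: the pail and its bail are seen clearly, with the gripper above the +x side (fingertips ~(220,95)). Right crop: the arm hides half the pail. Descending.

Call:
servo_tool(
  moves=[
    [0, 0.0015, 0, 0.03, 0],
    [0, 0, 0, 0.03, 0],
    [0, 0, 0, 0.03, 0],
    [0, 0, 0, 0.03, 0],
    [0, 0, 0, 0.015, 0],
    [0, 0, 0, 0.0, 0],
  ],
)

```text
time: 3.95
tool_pos: [469.3, -284.6, 115.9]
tcp_rot: [-179.9, -0.0, 90.1]
ft_force: [-0.7, 0.4, 0.2]
opening: 42.6
grasp_force: 0.0
```

Call:
servo_tool(
  moves=[
    [0, 0, 0, 0.012, 0],
    [0, 0, 0, 0.012, 0],
    [0, 0, 0, 0.01, 0],
    [0, 0, 0, 0, 0],
  ],
)

```text
time: 4.45
tool_pos: [469.2, -285.3, 81.2]
tcp_rot: [-179.9, -0.1, 90.0]
ft_force: [-0.1, 0.1, 1.0]
opening: 42.7
grasp_force: 0.0
```

Call:
servo_tool(
  moves=[
    [0.4, 0, 0, 0, 0],
    [0.7, 0, 0, 0, 0],
    [1, 0, 0, 0, 0],
    [1, 0, 0, 0, 0],
    [1, 0, 0, 0, 0],
    [1, 0, 0, 0, 0],
  ],
)

```text
time: 5.2
tool_pos: [469.8, -285.9, 82.9]
tcp_rot: [180.0, 0.0, 90.0]
ft_force: [-3.0, -0.2, 6.0]
opening: 6.9
grasp_force: 57.9
```

Call:
servo_tool(
  moves=[
    [1, 0, 0, -0.01, 0],
    [1, 0, 0, -0.02, 0],
    [1, 0, 0, -0.03, 0],
    [1, 0, 0, -0.03, 0],
    [1, 0, 0, -0.03, 0],
    [1, 0, 0, -0.02, 0],
    [1, 0, 0, 0, 0],
  ],
)

```text
time: 6.08
tool_pos: [470.7, -285.9, 223.8]
tcp_rot: [179.8, 0.1, 90.0]
ft_force: [-0.6, -0.4, -3.3]
opening: 6.4
grasp_force: 57.5
```

```bash
python3 - <<'E'
from h import *
plan(400,-100,220,180)
p,d=cams.snapshot("scene");np.savez("pics/scene2.npz",p=p,d=d)
u,v=proj("scene",[430,-288,180])[0].astype(int)
cv2.imwrite("pics/a2.png",cv2.resize(p[max(v-80,0):v+80,u-80:u+80,::-1],(480,480),interpolation=2))
E
```

```text
pose [ 470.7 -285.9  223.8] [1.798e+02 1.000e-01 9.000e+01] | tool shift m [ 0.1859 -0.0707  0.0038] turn -1.571 dist 199.0 j6 59.0
```

View pics/a2.png

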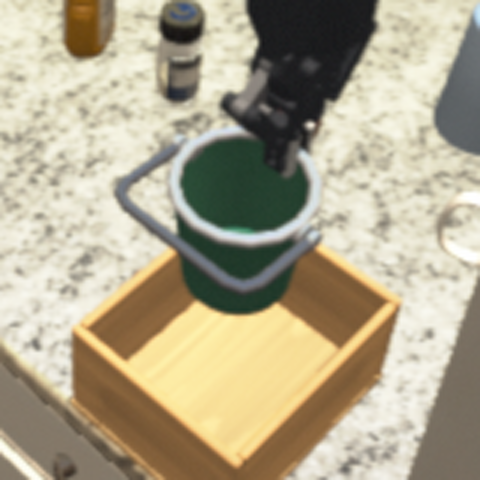

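The pail hangs upright in the grip, clear of the crate, with the bail still level. I'll turn it so that the bar can rest on the crate's +y wall; that pre-lifts the handle about 0.3 rad while the pail is stood on the worktop.

Call:
servo_tool(
  moves=[
    [1, 0.03, -0.007, 0, 0],
    [1, 0.05, -0.012, 0, 0],
    [1, 0.05, -0.012, 0, 0],
    [1, 0.045, -0.01, 0, 0],
    [1, 0, 0, 0, -0.12],
    [1, 0, 0, 0, -0.17],
    [1, 0, 0, 0, -0.17],
    [1, 0, 0, 0, -0.17],
    [1, 0, 0, 0, -0.17],
    [1, 0, 0, 0, -0.17],
  ],
)

```text
time: 7.38
tool_pos: [428.2, -110.3, 220.7]
tcp_rot: [-180.0, -0.1, 145.9]
ft_force: [0.5, 0.2, -2.3]
opening: 6.3
grasp_force: 60.2
```

Call:
servo_tool(
  moves=[
    [1, 0, 0, 0.005, -0.17],
    [1, 0, 0, 0.005, -0.17],
    [1, 0, 0, 0.005, -0.17],
    [1, 0, 0, 0.005, -0.09],
    [1, 0, 0, 0, 0],
    [1, 0, 0, 0, 0],
  ],
)

```text
time: 8.12
tool_pos: [428.5, -110.5, 201.8]
tcp_rot: [180.0, -0.1, 179.9]
ft_force: [0.3, 0.1, -2.4]
opening: 6.1
grasp_force: 60.3
```

```bash
cat >> h.py <<'E'
def pail(n,W,p,c0,zlo,zhi):
    """rim circle fit and bar fit, by colour/height; p is RGB"""
    hsv=cv2.cvtColor(p,cv2.COLOR_RGB2HSV)
    m=(abs(W[...,0]-c0[0])<110)&(abs(W[...,1]-c0[1])<110)&(W[...,2]>zlo)&(W[...,2]<zhi)&(hsv[...,1]<75)&(hsv[...,2]>60)
    P=W[m];q=np.array(c0,float)
    f=lambda q,P:np.hypot(P[:,0]-q[0],P[:,1]-q[1])-45
    for g in(25,15,10,8,7):
        s=P[abs(f(q,P))<g];q=least_squares(f,q,args=(s,),loss="soft_l1",f_scale=2).x
    return q,s,P
from scipy.optimize import least_squares
E
python3 - <<'E'
from h import *
plan(430,-110,220,180)
s=r.read_state();tp=s["tool_pos"]
o=[]
for n in("scene","top"):
    p,d=cams.snapshot(n);W=cloud(n,d);np.savez(f"pics/{n}3.npz",p=p,d=d)
    try:
        q,s_,P=pail(n,W,(tp[0],tp[1]-45),tp[2]+5,tp[2]+40)
        print(n,"rim",q.round(1),len(s_),"z",np.percentile(s_[:,2],[5,50,95]).round(1))
        h=P[(P[:,1]<q[1]-52)&(abs(P[:,0]-q[0])<45)&(P[:,1]>q[1]-75)]
        if len(h)>8: print(" bar",len(h),h.mean(0).round(1),cv2.fitLine(h[:,:2].astype(np.float32),cv2.DIST_HUBER,0,.01,.01).ravel().round(3))
    except Exception as e: print(n,e)
    m=(abs(W[...,0]-430)<60)&(W[...,1]>-235)&(W[...,1]<-200)&(W[...,2]>92)&(W[...,2]<110)
    if m.sum()>20: print(" wall y",np.percentile(W[m][:,1],[3,50,97]).round(1),m.sum(),np.median(W[m][:,2]).round(1))
    u,v=proj(n,[430,-170,150])[0].astype(int)
    o.append(cv2.resize(p[max(v-70,0):v+70,max(u-70,0):u+70,::-1],(400,400),interpolation=2))
cv2.imwrite("pics/a3.png",np.hstack(o))
E
```

```text
pose [ 428.5 -110.5  201.8] [ 1.800e+02 -1.000e-01  1.799e+02] | tool shift m [-0.0015  0.0005 -0.0182] turn -0.002 dist 18.0 j6 -14.0
scene pail() missing 1 required positional argument: 'zhi'
 wall y [-224.  -221.8 -216.1] 225 99.3
top pail() missing 1 required positional argument: 'zhi'
 wall y [-221.  -218.1 -213.8] 37 97.9
```

View pics/a3.png

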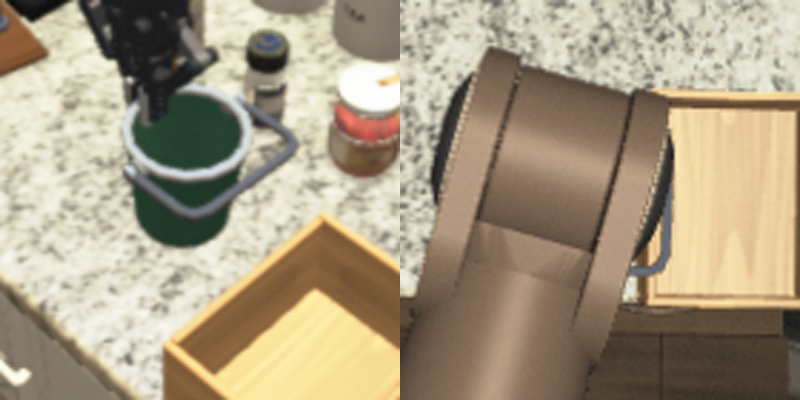

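The left crop shows the pail upright, its bail pointing toward the crate. In the right crop the bar lies over the crate's +y wall, at about (660,240). I'll fit it from the saved pictures.

```bash
python3 - <<'E'
from h import *
tp=r.read_state()["tool_pos"]
for n in("scene","top"):
    z=np.load(f"pics/{n}3.npz");p,d=z["p"],z["d"];W=cloud(n,d)
    for c in[(tp[0],tp[1]-45)]:
        q,s_,P=pail(n,W,c,tp[2]+5,tp[2]+32)
        print(n,"rim",q.round(1),len(s_),"z",np.percentile(s_[:,2],[5,50,95]).round(1))
        h=P[(P[:,1]<-155-54)&(abs(P[:,0]-428)<42)&(P[:,1]>-235)]
        if len(h)>8: print(" bar",len(h),h.mean(0).round(1),cv2.fitLine(h[:,:2].astype(np.float32),cv2.DIST_HUBER,0,.01,.01).ravel().round(3))
E
```

```text
Traceback (most recent call last):
TypeError: pail() missing 1 required positional argument: 'zhi'
```

```bash
python3 - <<'E'
from h import *
tp=r.read_state()["tool_pos"]
for n in("scene","top"):
    z=np.load(f"pics/{n}3.npz");p,d=z["p"],z["d"];W=cloud(n,d)
    q,s_,P=pail(n,W,p,(tp[0],tp[1]-45),tp[2]+5,tp[2]+32)
    print(n,"rim",q.round(1),len(s_),"z",np.percentile(s_[:,2],[5,50,95]).round(1))
    h=P[(P[:,1]<-155-54)&(abs(P[:,0]-428)<42)&(P[:,1]>-235)]
    if len(h)>8: print(" bar",len(h),h.mean(0).round(1),cv2.fitLine(h[:,:2].astype(np.float32),cv2.DIST_HUBER,0,.01,.01).ravel().round(3))
E
```

```text
scene rim [ 426.7 -156.8] 494 z [209.2 218.7 222.5]
 bar 141 [ 426.9 -220.4  215.3] [ 1.00000e+00 -1.30000e-02  4.26332e+02 -2.20730e+02]
top rim [ 406.8 -259. ] 81 z [211.1 215.2 219.9]
 bar 81 [ 412.6 -217.3  215. ] [ 9.95000e-01 -9.70000e-02  4.14452e+02 -2.17291e+02]
```

Call:
servo_tool(
  moves=[
    [1, 0, -0.0015, 0.02, 0],
    [1, 0, 0, 0.03, 0],
    [1, 0, 0, 0.03, 0],
    [1, 0, 0, 0.02, 0],
    [1, 0, 0, 0.005, 0],
    [1, 0, 0, 0.003, 0],
    [1, 0, 0, 0.003, 0],
    [1, 0, 0, 0.003, 0],
    [1, 0, 0, 0.003, 0],
    [1, 0, 0, 0, 0],
  ],
)

```text
time: 9.48
tool_pos: [428.7, -112.1, 85.2]
tcp_rot: [180.0, -0.0, 180.0]
ft_force: [0.1, -0.3, -1.7]
opening: 6.6
grasp_force: 60.3
```

```bash
cat > look.py <<'E'
from h import *
import sys
tp=r.read_state()["tool_pos"]
print(tp.round(1))
p,d=cams.snapshot("scene");W=cloud("scene",d)
h=cv2.cvtColor(p,cv2.COLOR_RGB2HSV)
q,s_,P=pail("scene",W,p,eval(sys.argv[1]),tp[2]+5,tp[2]+32)
print("rim",q.round(1),len(s_),"z",np.percentile(s_[:,2],[5,50,95]).round(1))
# handle: grey points farther than 53 from axis or above rim
m=(np.hypot(W[...,0]-q[0],W[...,1]-q[1])<75)&(W[...,2]>80)&(W[...,2]<165)&(h[...,1]<75)
A=W[m];k=(np.hypot(*(A[:,:2]-q).T)>56)&(abs(A[:,0]-q[0])<38)&(A[:,1]<q[1]);B=A[k]
print("bar",len(B),B.mean(0).round(1),"z",np.percentile(B[:,2],[10,50,90]).round(1))
E
python3 look.py "(427,-158)"
```

```text
[ 428.7 -112.1   85.2]
rim [ 426.9 -158. ] 398 z [ 93.4 102.  106.2]
bar 89 [ 425.7 -220.3  109.4] z [107.7 109.6 111. ]
```

Call:
servo_tool(
  moves=[
    [1, 0, 0, 0.003, 0],
    [1, 0, 0, 0.003, 0],
    [1, 0, 0, 0.003, 0],
    [1, 0, 0, 0.001, 0],
    [1, 0, 0, 0, 0],
    [1, 0, 0, 0, 0],
  ],
)

```text
time: 10.28
tool_pos: [429.2, -111.5, 76.1]
tcp_rot: [179.9, 0.1, 180.0]
ft_force: [-1.1, 3.8, 5.9]
opening: 6.5
grasp_force: 64.7
```

```bash
python3 look.py "(427,-158)"
```

```text
[ 429.2 -111.5   76.1]
rim [ 427.5 -157.4] 408 z [83.8 94.8 98.4]
bar 97 [ 427.  -217.6  110.2] z [108.5 110.2 112.1]
```

Call:
servo_tool(
  moves=[
    [1, 0, 0, -0.01, 0],
    [1, 0, 0, -0.015, 0],
    [1, 0, 0.02, -0.005, 0],
    [1, 0, 0.035, 0, 0],
    [1, 0, 0.035, 0, 0],
    [1, 0, 0.03, 0, 0],
    [1, 0, 0.015, 0, 0],
    [1, 0, 0, 0.012, 0],
    [1, 0, 0, 0.01, 0],
    [1, 0, 0, 0, 0],
  ],
)

```text
time: 11.58
tool_pos: [427.9, 22.1, 82.0]
tcp_rot: [-180.0, -0.1, 179.9]
ft_force: [-0.1, 0.0, -2.3]
opening: 6.6
grasp_force: 60.4
```

Call:
servo_tool(
  moves=[
    [1, 0, 0, 0.003, 0],
    [1, 0, 0, 0.002, 0],
    [1, 0, 0, 0.002, 0],
    [1, 0, 0, 0, 0],
  ],
)

```text
time: 12.08
tool_pos: [429.3, 23.1, 76.8]
tcp_rot: [180.0, 0.1, 180.0]
ft_force: [-0.5, 2.2, 1.4]
opening: 6.3
grasp_force: 63.0
```

Call:
servo_tool(
  moves=[
    [1, 0, 0, 0.0005, 0],
    [0.8, 0, 0, 0, 0],
    [0.6, 0, 0, 0, 0],
    [0.4, 0, 0, 0, 0],
    [0.4, 0, 0, 0, 0],
  ],
)

```text
time: 12.7
tool_pos: [428.8, 22.7, 75.7]
tcp_rot: [-180.0, -0.0, 179.9]
ft_force: [-0.7, -0.1, -0.0]
opening: 25.8
grasp_force: 0.0
```

Call:
servo_tool(
  moves=[
    [0.4, 0, 0, -0.02, 0],
    [0.4, 0, 0, -0.03, 0],
    [0.4, 0, 0, -0.04, 0],
    [0.4, 0, 0, -0.05, 0],
    [1, 0, 0, -0.01, 0],
    [1, 0, 0, 0, 0],
  ],
)

```text
time: 13.45
tool_pos: [429.2, 22.8, 225.9]
tcp_rot: [-180.0, 0.1, 180.0]
ft_force: [0.0, -0.4, -0.2]
opening: -0.3
grasp_force: 0.0
```

```bash
cat > look2.py <<'E'
from h import *
import sys
c0=np.array(eval(sys.argv[1]),float)
print(r.read_state()["tool_pos"].round(1))
for n in("scene","top"):
    p,d=cams.snapshot(n);W=cloud(n,d)
    h=cv2.cvtColor(p,cv2.COLOR_RGB2HSV)
    q,s_,P=pail(n,W,p,c0,80,102)
    print(n,"rim",q.round(1),len(s_),"z",np.percentile(s_[:,2],[5,50,95]).round(1))
    m=(np.hypot(W[...,0]-q[0],W[...,1]-q[1])<75)&(W[...,2]>100)&(W[...,2]<165)&(h[...,1]<75)
    A=W[m];B=A[(abs(A[:,0]-q[0])<38)&(A[:,1]<q[1]+30)]
    if len(B)>5:print(" bar",len(B),B.mean(0).round(1),"z",np.percentile(B[:,2],[10,50,90]).round(1),cv2.fitLine(B[:,:2].astype(np.float32),cv2.DIST_HUBER,0,.01,.01).ravel()[:2].round(3))
    u,v=proj(n,[c0[0],c0[1],100])[0].astype(int)
    np.save(f"pics/c_{n}.npy",p[max(v-70,0):v+70,max(u-70,0):u+70])
if len(sys.argv)>2:
    cv2.imwrite(sys.argv[2],np.hstack([cv2.resize(np.load(f"pics/c_{n}.npy")[...,::-1],(400,400),interpolation=2) for n in("scene","top")]))
E
python3 look2.py "(427,-22)" pics/a4.png
```

```text
[429.2  22.8 225.9]
scene rim [427.2 -21.9] 392 z [83.7 94.1 97.2]
 bar 97 [425.9 -82.7 108.7] z [105.9 109.1 110.8] [ 1.    -0.023]
top rim [430.2 -17.4] 264 z [88.7 93.5 98.1]
 bar 110 [429.3 -77.9 107.4] z [104.7 107.2 110.7] [1.    0.004]
```

View pics/a4.png

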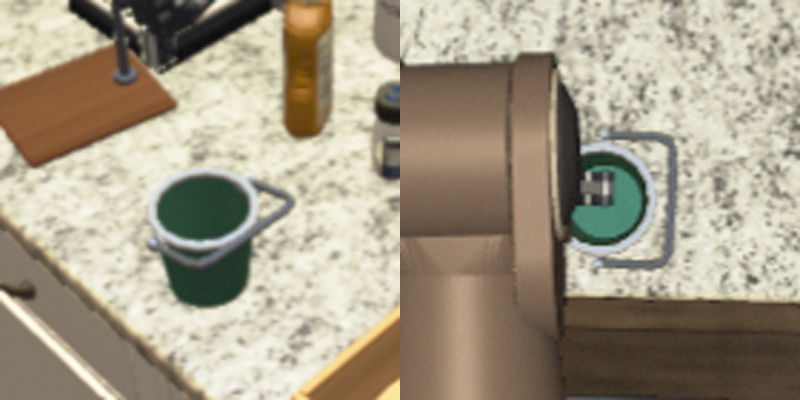

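The pail stands upright and free (rim centre ~(203,208) left). Its bail is raised about 0.3 rad on the −y side, with the bar at ~(670,200) in the top crop. Now I take the shut fingers behind the bar.

Call:
servo_tool(
  moves=[
    [1, 0, -0.04, 0, 0],
    [1, 0, -0.05, 0, 0],
    [1, 0, -0.048, 0, 0],
    [1, 0, 0, 0.03, 0],
    [1, 0, 0, 0.045, 0],
    [1, 0, 0, 0.04, 0],
    [1, 0, 0, 0.017, 0],
    [1, 0, 0, 0, 0],
  ],
)

```text
time: 14.55
tool_pos: [426.5, -114.6, 91.1]
tcp_rot: [179.9, -0.3, 179.9]
ft_force: [0.5, -0.1, 0.0]
opening: 0.1
grasp_force: 0.0
```

```bash
python3 look2.py "(427,-22)"; python3 - <<'E'
from h import *
p,d=cams.snapshot("scene");W=cloud("scene",d);t=r.read_state()["tool_pos"]
m=(abs(W[...,0]-t[0])<25)&(abs(W[...,1]-t[1])<30)&(W[...,2]>t[2]-4)&(W[...,2]<t[2]+30)
A=W[m];print(len(A))
for a in range(int(t[2])-4,int(t[2])+30,6):
    s=A[(A[:,2]>=a)&(A[:,2]<a+6)]
    if len(s):print(a,len(s),s.min(0).round(),s.max(0).round())
E
```

```text
[ 426.5 -114.6   91.1]
scene rim [428.1 -22.5] 289 z [83.1 94.1 97.1]
 bar 114 [413.6 -82.7 131.3] z [106.8 139.3 160.3] [1.    0.006]
top rim [430.4 -18.8] 266 z [87.7 93.5 98.6]
85
90 1 [ 423. -122.   95.] [ 423. -122.   95.]
96 9 [ 417. -123.   97.] [ 423. -111.  102.]
102 17 [ 410. -130.  102.] [432. -86. 108.]
108 25 [ 407. -130.  108.] [436. -86. 114.]
114 18 [ 417. -130.  114.] [ 429. -103.  120.]
120 15 [ 417. -129.  120.] [ 428. -104.  124.]
```

Call:
servo_tool(
  moves=[
    [1, -0.002, 0.01, 0, 0],
    [1, 0, 0.005, 0, 0],
    [1, 0, 0.003, -0.001, 0],
    [1, 0, 0.002, -0.003, 0],
    [1, 0, 0.002, -0.003, 0],
    [1, 0, 0.002, -0.004, 0],
    [1, 0, 0.0025, -0.004, 0],
    [1, 0, 0.003, -0.004, 0],
    [1, 0, 0, 0, 0],
  ],
)

```text
time: 15.82
tool_pos: [431.1, -85.6, 113.3]
tcp_rot: [-180.0, 0.0, 180.0]
ft_force: [-0.3, -1.5, 0.6]
opening: 0.2
grasp_force: 0.9
```

```bash
cat > look3.py <<'E'
from h import *
# bail angle from the scene cloud: grey wire points near the bar arc, away from the fingers
t=r.read_state()["tool_pos"];print(t.round(1))
for n in("scene","top"):
    p,d=cams.snapshot(n);W=cloud(n,d);h=cv2.cvtColor(p,cv2.COLOR_RGB2HSV)
    q,s_,P=pail(n,W,p,(428.5,-21),80,102)
    off=np.abs(W[...,0]-q[0])
    y=W[...,1]-q[1];z=W[...,2]-85;rr=np.hypot(y,z)
    m=(off>20)&(off<40)&(rr>54)&(rr<76)&(z>8)&(h[...,1]<80)
    th=np.arctan2(z[m],-y[m])
    print(n,"rim",q.round(1),np.percentile(s_[:,2],[5,50,95]).round(1),"n",m.sum(),"theta",np.percentile(th,[15,50,85]).round(2) if m.sum()>3 else None)
E
python3 look3.py
```

```text
[431.1 -85.6 113.3]
scene rim [427.9 -18.2] [86.2 95.  98.6] n 27 theta [0.63 0.68 0.71]
top rim [431.2 -15.2] [86.1 93.2 98. ] n 0 theta None
```

Call:
servo_tool(
  moves=[
    [1, 0, 0.003, -0.004, 0],
    [1, 0, 0.004, -0.004, 0],
    [1, 0, 0.004, -0.003, 0],
    [1, 0, 0.004, -0.003, 0],
    [1, 0, 0.005, -0.003, 0],
    [1, 0, 0.005, -0.002, 0],
    [1, 0, 0.005, -0.002, 0],
    [1, 0, 0.005, -0.001, 0],
    [1, 0, 0, 0, 0],
  ],
)

```text
time: 17.05
tool_pos: [430.8, -50.2, 134.8]
tcp_rot: [180.0, -0.0, 180.0]
ft_force: [0.5, -0.1, 2.3]
opening: 0.1
grasp_force: 0.7
```

```bash
python3 look3.py
```

```text
[430.8 -50.2 134.8]
scene rim [427.3   0.9] [ 84.5  91.5 100.2] n 26 theta [0.99 1.03 1.07]Traceback (most recent call last):
  File "look3.py", line 11, in <module>
    print(n,"rim",q.round(1),np.percentile(s_[:,2],[5,50,95]).round(1),"n",m.sum(),"theta",np.percentile(th,[15,50,85]).round(2) if m.sum()>3 else None)
                             ~~~~~~~~~~~~~^^^^^^^^^^^^^^^^^^^
    return _quantile_unchecked(
        a, q, axis, out, overwrite_input, method, keepdims, weights)
    return _ureduce(a,
                    func=_quantile_ureduce_func,
    ...<5 lines>...
                    overwrite_input=overwrite_input,
                    method=method)
    r = func(a, **kwargs)
    result = _quantile(arr,
                       quantiles=q,
    ...<2 lines>...
                       out=out,
                       weights=wgt)
    slices_having_nans = np.isnan(arr[-1, ...])
                                  ~~~^^^^^^^^^
IndexError: index -1 is out of bounds for axis 0 with size 0
```

```bash
python3 - <<'E'
from h import *
p,d=cams.snapshot("scene");u,v=proj("scene",[428,-10,110])[0].astype(int)
cv2.imwrite("pics/a5.png",cv2.resize(p[v-60:v+60,u-60:u+60,::-1],(560,560),interpolation=2))
E
```

```text
(no output)
```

View pics/a5.png

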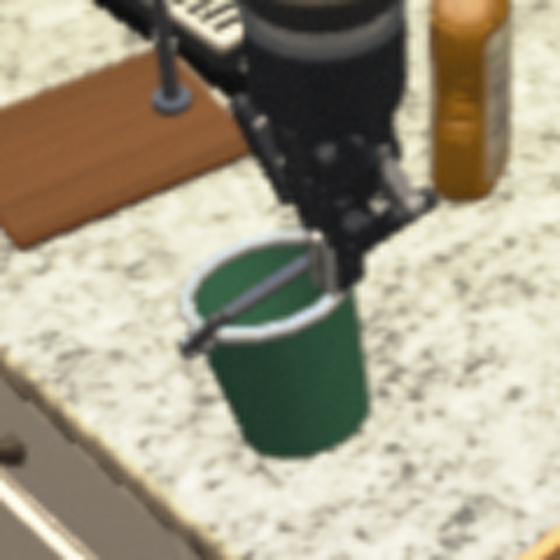

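The picture shows the pail leaning toward +y (rim centre ~(265,285)). The bar is wedged against the fingers like a strut, because my rise was too slow. I back off slowly to let the pail settle, then push again with more lift so that friction carries the bar up.

Call:
servo_tool(
  moves=[
    [1, 0, -0.004, 0.002, 0],
    [1, 0, -0.004, 0.002, 0],
    [1, 0, -0.004, 0.002, 0],
    [1, 0, -0.004, 0.002, 0],
    [1, 0, -0.004, 0.002, 0],
    [1, 0, -0.004, 0.002, 0],
    [1, 0, -0.004, 0.002, 0],
    [1, 0, -0.004, 0.002, 0],
    [1, 0, -0.004, 0.002, 0],
    [1, 0, -0.006, 0.004, 0],
  ],
)

```text
time: 18.45
tool_pos: [430.8, -92.8, 112.6]
tcp_rot: [180.0, 0.0, 180.0]
ft_force: [0.8, 0.6, 0.6]
opening: -0.2
grasp_force: 0.0
```

```bash
sed -i 's/print(n,"rim"/if len(s_)>9:print(n,"rim"/' look3.py; python3 look3.py
```

```text
[430.8 -92.8 112.6]
scene rim [428.1 -22.3] [84.  94.1 96.8] n 26 theta [0.72 0.76 0.8 ]
top rim [430.5 -18.9] [88.5 93.7 98.6] n 0 theta None
```

Call:
servo_tool(
  moves=[
    [1, 0.002, 0, 0.006, 0],
    [1, 0, 0.004, 0.002, 0],
    [1, 0, 0.003, 0, 0],
    [1, 0, 0.003, -0.003, 0],
    [1, 0, 0.003, -0.0045, 0],
    [1, 0, 0.003, -0.0045, 0],
    [1, 0, 0.003, -0.0045, 0],
    [1, 0, 0.003, -0.004, 0],
    [1, 0, 0, 0, 0],
  ],
)

```text
time: 19.68
tool_pos: [429.1, -70.4, 125.7]
tcp_rot: [-180.0, 0.0, 180.0]
ft_force: [0.3, -0.6, 0.1]
opening: -0.1
grasp_force: 0.0
```

```bash
python3 look3.py
```

```text
[429.1 -70.4 125.7]
scene rim [427.9 -22.3] [82.5 94.1 97.2] n 28 theta [1.03 1.07 1.11]
```

Call:
servo_tool(
  moves=[
    [1, 0, 0.003, -0.003, 0],
    [1, 0, 0.0035, -0.0025, 0],
    [1, 0, 0.004, -0.002, 0],
    [1, 0, 0.004, -0.0015, 0],
    [1, 0, 0.004, -0.001, 0],
    [1, 0, 0.004, -0.0005, 0],
    [1, 0, 0.003, 0, 0],
    [1, 0, 0, 0, 0],
  ],
)

```text
time: 20.78
tool_pos: [428.8, -44.9, 135.7]
tcp_rot: [180.0, -0.0, 180.0]
ft_force: [-0.6, 0.4, 0.8]
opening: 0.3
grasp_force: 0.0
```

```bash
python3 look3.py
```

```text
[428.8 -44.9 135.7]
scene rim [427.  -21.1] [82.3 93.4 97.3] n 27 theta [1.42 1.45 1.5 ]
```

Call:
servo_tool(
  moves=[
    [1, 0, 0.003, 0, 0],
    [1, 0, 0, 0, 0],
    [1, 0, -0.02, 0, 0],
    [1, 0, -0.04, -0.01, 0],
    [0.3, 0, -0.01, -0.04, 0],
    [0.3, 0, 0, -0.04, 0],
    [0.3, 0, 0, -0.02, 0],
    [0.3, 0, 0, 0, 0],
  ],
)

```text
time: 21.88
tool_pos: [429.6, -112.4, 247.1]
tcp_rot: [-180.0, 0.2, 179.9]
ft_force: [0.1, 0.7, -0.4]
opening: 29.9
grasp_force: 0.0
```

```bash
python3 - <<'E'
from h import *
print(r.read_state()["tool_pos"].round(1))
o=[]
for n in("scene","top"):
    p,d=cams.snapshot(n);W=cloud(n,d);h=cv2.cvtColor(p,cv2.COLOR_RGB2HSV)
    q,s_,P=pail(n,W,p,(428.5,-21),80,102)
    m=(abs(W[...,0]-q[0])<38)&(abs(W[...,1]-q[1])<40)&(W[...,2]>135)&(W[...,2]<165)&(h[...,1]<90)
    B=W[m]
    print(n,"rim",q.round(1),len(s_),np.percentile(s_[:,2],[5,50,95]).round(1),"bar",len(B),B.mean(0).round(1) if len(B) else 0)
    if len(B)>5: print(cv2.fitLine(B[:,:2].astype(np.float32),cv2.DIST_HUBER,0,.01,.01).ravel().round(3))
    m=(abs(W[...,0]-q[0])<75)&(abs(W[...,1]-q[1])<40)&(W[...,2]>105)&(W[...,2]<165)&(h[...,1]<90);B=W[m]
    if len(B):print(" handle x",np.percentile(B[:,0],[1,99]).round(1))
    u,v=proj(n,[428,-20,120])[0].astype(int)
    o.append(cv2.resize(p[v-60:v+60,u-60:u+60,::-1],(400,400),interpolation=2))
cv2.imwrite("pics/a6.png",np.hstack(o))
E
```

```text
[ 429.6 -112.4  247.1]
scene rim [427.1 -21.4] 316 [83.  93.8 97.4] bar 100 [426.5 -26.8 152.1]
[ 1.00000e+00 -2.60000e-02  4.27106e+02 -2.71020e+01]
 handle x [369.7 483.9]
top rim [430.5 -18.9] 186 [87.5 93.1 97.9] bar 107 [429.5 -22.7 151.6]
[ 1.00000e+00 -1.80000e-02  4.30005e+02 -2.28640e+01]
 handle x [373.4 487.1]
```

View pics/a6.png

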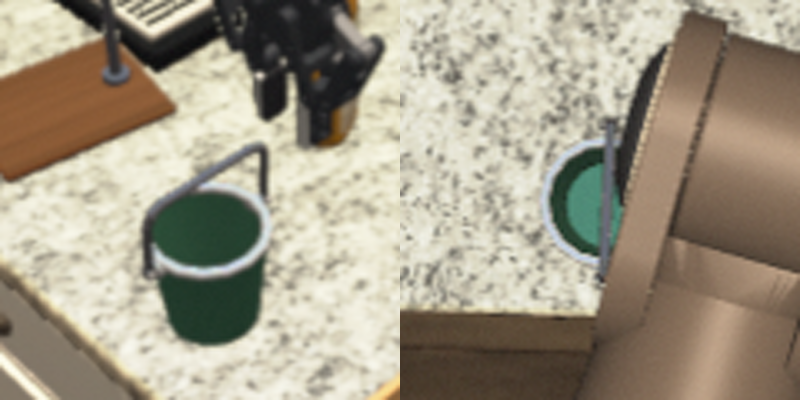

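The handle now stands upright. The bar runs from ~(150,215) to ~(262,150) in the left crop, and appears as a near-vertical line at x≈607 in the top crop. I'll grip it 24 mm off its middle.

Call:
servo_tool(
  moves=[
    [0.3, 0.013, 0.044, 0, 0],
    [0.3, 0.0126, 0.044, 0, 0],
    [0.3, 0, 0, 0.04, 0],
    [0.3, 0, 0, 0.04, 0],
    [0.3, 0, 0, 0.025, 0],
    [0.3, 0, 0, 0.012, 0],
    [0.3, 0, 0, 0, 0],
  ],
)

```text
time: 22.85
tool_pos: [402.5, -24.0, 127.9]
tcp_rot: [180.0, -0.1, 180.0]
ft_force: [-0.4, 0.5, -0.5]
opening: 29.9
grasp_force: 0.0
```

Call:
servo_tool(
  moves=[
    [0.5, 0, 0, 0, 0],
    [0.7, 0, 0, 0, 0],
    [0.75, 0, 0, 0, 0],
    [0.8, 0, 0, 0, 0],
    [1, 0, 0, 0, 0],
    [1, 0, 0, 0, 0],
    [1, 0, 0, 0, 0],
  ],
)

```text
time: 23.72
tool_pos: [403.5, -24.1, 129.1]
tcp_rot: [-180.0, 0.0, 180.0]
ft_force: [0.7, -0.3, 4.9]
opening: 5.7
grasp_force: 58.6
```

```bash
python3 look3.py
```

```text
[403.5 -24.1 129.1]
scene rim [426.9 -21.1] [83.  94.  97.4] n 76 theta [1.27 1.37 1.56]
```

Call:
servo_tool(
  moves=[
    [1, 0, 0, -0.003, 0],
    [1, 0, 0, -0.006, 0],
    [1, 0, 0, -0.01, 0],
    [1, 0, 0, -0.015, 0],
    [1, 0, 0, -0.02, 0],
    [1, 0, 0, -0.02, 0],
    [1, 0, 0, -0.012, 0],
    [1, 0, 0, -0.006, 0],
    [1, 0, 0, 0, 0],
    [1, 0, 0, 0, 0],
  ],
)

```text
time: 25.08
tool_pos: [403.0, -24.1, 220.2]
tcp_rot: [180.0, -0.1, 180.0]
ft_force: [-0.2, 0.4, -3.0]
opening: 5.9
grasp_force: 58.4
```

```bash
cat > look4.py <<'E'
from h import *
import sys
s=r.read_state();t=s["tool_pos"];ps=np.radians(s["tcp_rot"][2]);print(t.round(1),s["tcp_rot"].round(1))
tx=np.array([np.cos(ps),np.sin(ps)]);ty=np.array([np.sin(ps),-np.cos(ps)])
for n in("scene","top"):
    p,d=cams.snapshot(n);W=cloud(n,d);h=cv2.cvtColor(p,cv2.COLOR_RGB2HSV)
    dx=(W[...,:2]-t[:2])@tx;dy=(W[...,:2]-t[:2])@ty;z=W[...,2]-t[2]
    # bar: from TCP, free part runs to tool -x
    m=(dx>-62)&(dx<-14)&(abs(dy)<14)&(z>6)&(z<34)&(h[...,1]<90)
    if m.sum()>5:
        print(n,"bar n",m.sum(),"slope z/x %.3f y/x %.3f"%(np.polyfit(dx[m],z[m],1)[0],np.polyfit(dx[m],dy[m],1)[0]),"mid z",np.median(z[m]).round(1),"dy",np.median(dy[m]).round(1))
    m=(dx>-100)&(dx<60)&(abs(dy)<40)&(z>-50)&(z<34)&(h[...,1]<90);print(" handle dx range",np.percentile(dx[m],[1,99]).round(1) if m.sum() else 0)
    c0=t[:2]-24*tx
    q,s_,P=pail(n,W,p,c0,t[2]-75,t[2]-18)
    if len(s_)>30:
        pl=np.linalg.lstsq(np.c_[s_[:,:2]-q,np.ones(len(s_))],s_[:,2],rcond=None)[0]
        print(" rim",q.round(1),"rel tool",((q-t[:2])@tx).round(1),((q-t[:2])@ty).round(1),"n",len(s_),"slope",pl.round(3))
    if len(sys.argv)>1:
        u,v=proj(n,np.r_[c0,t[2]])[0].astype(int)
        np.save(f"pics/c_{n}.npy",p[max(v-75,0):v+75,max(u-75,0):u+75])
if len(sys.argv)>1:
    cv2.imwrite(sys.argv[1],np.hstack([cv2.resize(np.load(f"pics/c_{n}.npy")[...,::-1],(400,400),interpolation=2) for n in("scene","top")]))
E
python3 look4.py
```

```text
[403.  -24.1 220.2] [ 1.8e+02 -1.0e-01  1.8e+02]
scene bar n 10 slope z/x -0.030 y/x -0.125 mid z 19.3 dy -4.0
 handle dx range [-81.3  34. ]
 rim [425.6 -21.3] rel tool -22.6 2.8 n 376 slope [-2.6e-02 -2.1e-02  1.8e+02]
 handle dx range [-85.2 -82.2]
```

Call:
servo_tool(
  moves=[
    [1, 0, 0, 0, -0.08],
    [1, 0, 0, 0, -0.16],
    [1, 0, 0, 0, -0.17],
    [1, 0, 0, 0, -0.17],
    [1, 0, 0, 0, -0.17],
    [1, 0, 0, 0, -0.17],
    [1, 0, 0, 0, -0.17],
    [1, 0, 0, 0, -0.16],
    [1, 0, 0, 0, -0.1],
    [1, 0, 0, 0, -0.038],
  ],
)

```text
time: 26.42
tool_pos: [403.1, -24.1, 220.4]
tcp_rot: [180.0, -0.0, -100.4]
ft_force: [0.2, 0.2, -2.9]
opening: 6.1
grasp_force: 58.4
```

Call:
servo_tool(
  moves=[
    [1, -0.012, 0.005, 0.001, 0],
    [1, -0.025, 0.011, 0.002, 0],
    [1, -0.033, 0.0145, 0.002, 0],
    [1, -0.036, 0.0155, 0.002, 0],
    [1, -0.036, 0.0155, 0.002, 0],
    [1, -0.036, 0.0155, 0.002, 0],
    [1, -0.034, 0.0145, 0.002, 0],
    [1, -0.028, 0.012, 0.001, 0],
    [1, -0.018, 0.0075, 0.001, 0],
    [1, -0.0085, 0.0035, 0, 0],
  ],
)

```text
time: 27.68
tool_pos: [338.4, 260.0, 205.4]
tcp_rot: [180.0, -0.0, -100.4]
ft_force: [1.1, -0.7, -2.6]
opening: 5.5
grasp_force: 58.5
```

Call:
servo_tool(
  moves=[
    [1, 0, 0, 0, 0],
    [1, 0, 0, 0, 0],
  ],
)

```text
time: 27.92
tool_pos: [339.4, 258.4, 205.8]
tcp_rot: [-180.0, -0.0, -100.6]
ft_force: [-0.2, -0.7, -2.2]
opening: 5.6
grasp_force: 58.4
```

```bash
python3 look4.py pics/a7.png
```

```text
[339.4 258.4 205.8] [-180.    -0.  -100.6]
 handle dx range [-76.3  36.9]
 rim [339.4 280. ] rel tool -21.3 3.9 n 363 slope [-6.30000e-02 -7.00000e-03  1.64882e+02]
 handle dx range [-60.2  33.4]
 rim [342.7 283.5] rel tool -25.4 1.3 n 192 slope [1.00000e-02 1.50000e-02 1.67591e+02]
```

View pics/a7.png

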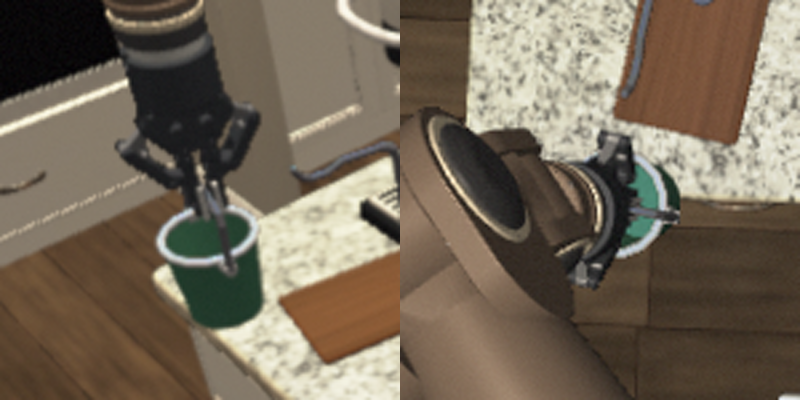

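Left crop: the pail hangs level in the grip with the hook tip at ~(295,170) ahead of it. The top crop shows the hook arm at ~(630,60), in line with the pail. Moving the loop over the hook.

Call:
servo_tool(
  moves=[
    [1, 0, -0.006, 0, 0],
    [1, 0, -0.013, 0, 0],
    [1, 0, -0.016, 0, 0],
    [1, 0, -0.017, 0, 0],
    [1, 0, -0.017, 0, 0],
    [1, 0, -0.017, 0, 0],
    [1, 0, -0.015, 0, 0],
    [1, 0, -0.011, 0, 0],
    [1, 0, -0.007, 0, 0],
    [1, 0, 0, 0, 0],
  ],
)

```text
time: 29.28
tool_pos: [456.6, 237.1, 205.7]
tcp_rot: [180.0, -0.0, -100.5]
ft_force: [0.4, -0.1, -2.8]
opening: 6.0
grasp_force: 58.5
```

Call:
servo_tool(
  moves=[
    [1, 0, 0, 0, 0],
    [1, 0, 0, 0, 0],
  ],
)

```text
time: 29.52
tool_pos: [456.0, 237.2, 205.9]
tcp_rot: [180.0, 0.0, -100.5]
ft_force: [0.1, -0.3, -2.2]
opening: 5.9
grasp_force: 58.5
```

```bash
python3 look4.py pics/a8.png; python3 -c "
from h import *
plan(461-.184*23.5,260-.983*23.5,200,-100.5)"
```

```text
[456.  237.2 205.9] [ 180.     0.  -100.5]
 handle dx range [-78.2  36. ]
 rim [456.6 259.1] rel tool -21.7 3.4 n 301 slope [-2.50000e-02 -8.00000e-03  1.65299e+02]
 handle dx range [-6.6 32.8]
 rim [457.8 261.9] rel tool -24.7 2.7 n 160 slope [-2.90000e-02  5.10000e-02  1.69798e+02]
pose [456.1 237.2 206. ] [-180.     0.  -100.5] | tool shift m [ 0.0002 -0.0006  0.006 ] turn 0.0 dist 6.0 j6 -52.0
```

View pics/a8.png

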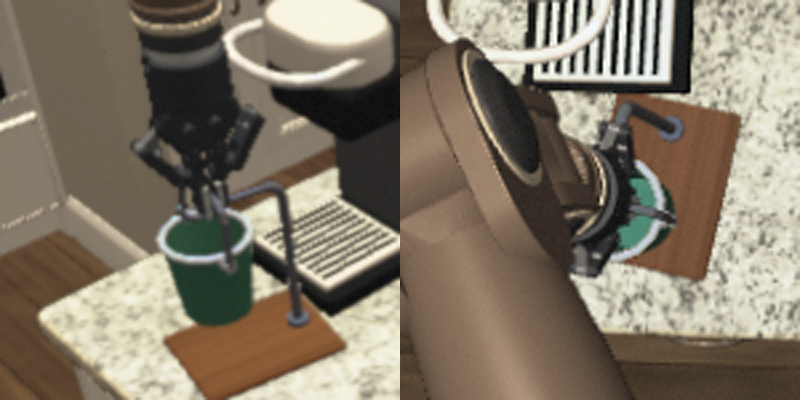

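The hook arm now passes under the bar at ~(225,195) in the left crop, and the pail is level. I lower the bar into the dip.

Call:
servo_tool(
  moves=[
    [1, 0, -0.0005, 0.005, 0],
    [1, 0, 0, 0.006, 0],
    [1, 0, 0, 0.006, 0],
    [1, 0, 0, 0.004, 0],
    [1, 0, 0, 0.002, 0],
    [1, 0, 0, 0, 0],
    [1, 0, 0, 0, 0],
  ],
)

```text
time: 30.5
tool_pos: [456.9, 237.1, 183.0]
tcp_rot: [-180.0, 0.0, -100.5]
ft_force: [0.4, -0.4, -1.9]
opening: 5.7
grasp_force: 58.5
```

Call:
servo_tool(
  moves=[
    [1, 0, 0, 0.0015, 0],
    [1, 0, 0, 0.001, 0],
    [1, 0, 0, 0.001, 0],
    [1, 0, 0, 0, 0],
  ],
)

```text
time: 31.0
tool_pos: [456.8, 237.0, 179.2]
tcp_rot: [180.0, -0.0, -100.5]
ft_force: [-0.1, -0.5, -2.7]
opening: 6.0
grasp_force: 58.5
```

Call:
servo_tool(
  moves=[
    [1, 0, 0, 0.001, 0],
    [1, 0, 0, 0.001, 0],
    [1, 0, 0, 0, 0],
    [1, 0, 0, 0, 0],
  ],
)

```text
time: 31.5
tool_pos: [457.1, 237.0, 177.8]
tcp_rot: [-180.0, 0.0, -100.5]
ft_force: [-0.9, -1.0, 3.4]
opening: 5.9
grasp_force: 59.0
```

```bash
python3 look4.py
```

```text
[457.1 237.  177.8] [-180.     0.  -100.5]
scene bar n 6 slope z/x -0.146 y/x 0.259 mid z 19.0 dy 11.4
 handle dx range [-78.   36.2]
 rim [456.6 260. ] rel tool -22.5 4.7 n 319 slope [-5.10000e-02  2.70000e-02  1.37369e+02]
 handle dx range [-8.8 32.2]
 rim [458.1 263.8] rel tool -26.5 3.9 n 150 slope [-2.10000e-02  6.70000e-02  1.41826e+02]
```

The hook now carries the weight at bar height ≈198. Releasing gently.

Call:
servo_tool(
  moves=[
    [0.85, 0, 0, 0, 0],
    [0.8, 0, 0, 0, 0],
    [0.75, 0, 0, 0, 0],
    [0.65, 0, 0, 0, 0],
    [0.55, 0, 0, 0, 0],
    [0.5, 0, 0, 0, 0],
    [0.5, 0, 0, 0, 0],
    [0.5, 0, 0, 0, 0],
  ],
)

```text
time: 32.6
tool_pos: [456.8, 237.0, 177.3]
tcp_rot: [180.0, -0.0, -100.5]
ft_force: [-0.0, -0.3, 0.5]
opening: 21.6
grasp_force: 0.0
```

```bash
python3 look4.py pics/a9.png
```

```text
[456.8 237.  177.3] [ 180.    -0.  -100.5]
scene bar n 12 slope z/x 0.191 y/x 0.527 mid z 22.2 dy -5.4
 handle dx range [-78.2  36.6]
 rim [459.1 259.6] rel tool -22.6 1.9 n 314 slope [-2.80000e-02  2.00000e-03  1.37106e+02]
 handle dx range [-5.  32.1]
 rim [461.2 262.7] rel tool -26.1 0.4 n 142 slope [4.10000e-02 7.40000e-02 1.42985e+02]
```

View pics/a9.png

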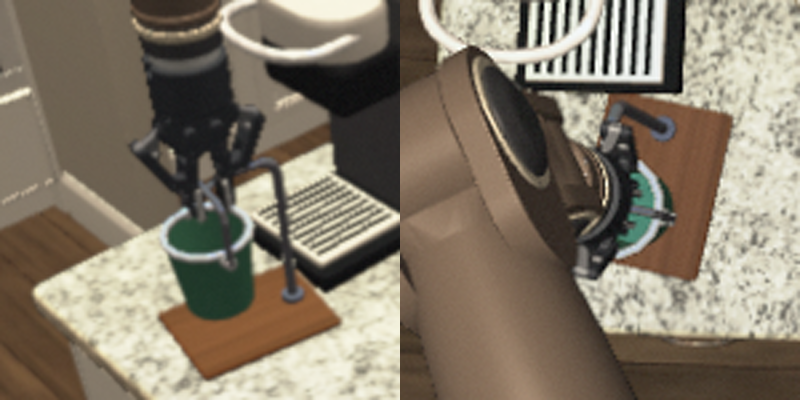

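The pail hangs level on the hook (rim ~(207,230) in the left crop), and the fingers are open around the bar without touching it. Now straight up.

Call:
servo_tool(
  moves=[
    [0.5, 0, 0, -0.005, 0],
    [0.5, 0, 0, -0.01, 0],
    [0.5, 0, 0, -0.015, 0],
    [0.5, 0, 0, -0.02, 0],
    [0.5, 0, 0, -0.03, 0],
    [0.5, 0, 0, -0.03, 0],
    [0.5, 0, 0, 0, 0],
    [0.5, 0, 0, 0, 0],
    [0.5, 0, 0, 0, 0],
    [0.5, 0, 0, 0, 0],
  ],
)

```text
time: 33.95
tool_pos: [456.6, 236.9, 286.5]
tcp_rot: [179.9, -0.0, -100.5]
ft_force: [-0.4, 1.1, -0.6]
opening: 21.6
grasp_force: 0.0
```

Call:
servo_tool(
  moves=[
    [0.5, 0, 0, 0, 0],
    [0.5, 0, 0, 0, 0],
    [0.5, 0, 0, 0, 0],
    [0.5, 0, 0, 0, 0],
    [0.5, 0, 0, 0, 0],
    [0.5, 0, 0, 0, 0],
    [0.5, 0, 0, 0, 0],
    [0.5, 0, 0, 0, 0],
    [0.5, 0, 0, 0, 0],
    [0.5, 0, 0, 0, 0],
  ],
)

```text
time: 35.2
tool_pos: [456.9, 237.0, 287.3]
tcp_rot: [-180.0, -0.0, -100.5]
ft_force: [-0.4, -0.4, -0.5]
opening: 21.2
grasp_force: 0.0
```

```bash
python3 - <<'E'
from h import *
for k in range(2):
    p,d=cams.snapshot("scene");W=cloud("scene",d)
    q,s_,P=pail("scene",W,p,(459,260),115,155)
    print(q.round(1),len(s_),np.percentile(s_[:,2],[5,50,95]).round(1))
u,v=proj("scene",[460,260,150])[0].astype(int)
cv2.imwrite("pics/a10.png",cv2.resize(p[max(v-60,0):v+60,u-60:u+60,::-1],(480,480),interpolation=2))
E
```

```text
[459.5 259.3] 335 [124.5 141.3 146.1]
[459.  259.1] 329 [124.5 141.3 146.2]
```

View pics/a10.png

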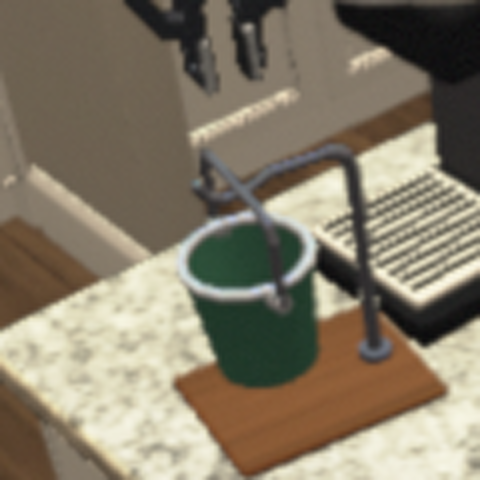

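The pail hangs still and level in the hook's dip (bar crossing the arm at ~(240,185)), and the gripper is well clear above it.

```bash
python3 -c "
from cell import r
print(r.close_job())"
```

```text
the job is handed in; nothing more can be done
None
```

The pail hangs level and still on the stand's hook by its handle with the gripper clear, and the job is handed in at about 35 s (no verdict was returned); it leaned briefly, by my estimate about 0.25 rad, while I raised the handle, then settled flat again.

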